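# Load the socket foot under a painted panel

## Task

Get the yellow socket foot ready to carry the painted panel: drop the bare metal spacer ring into it first, then the red cushion ring on top, so that both lie flat in one column inside the foot. The blue ring is a spare of another kind: leave it where it lies.

Things in the scene. Friction and masses are not known exactly. Their poses are not given: they have to be found in the camera images.
- foot_in (a point): Centre of the inner floor of the socket foot: a yellow, round, open-topped cup, fixed to the table on a grey disc 88 mm across. The floor is 6 mm above the table; the bore is 59 mm across up to 34 mm above the table, then flares like a funnel to about 79 mm across at the rim, 50 mm above the table (outside 69 mm across, 88 mm at the rim). Its z axis is the axis of the bore, pointing up. It is one of four things that lie in a rough row across the table in any order.
- metal_ring_center (a point): Centre (half-way up, 8 mm above its underside) of the bare grey aluminium spacer ring, lying flat on the table: 52 mm across, 16 mm high, with a 24 mm hole, about 70 g. Its z axis is the ring's axis.
- red_ring_center (a point): Centre (half-way up, 8 mm above its underside) of the red cushion ring, lying flat on the table: 52 mm across, 16 mm high, with a 24 mm hole, about 35 g, firm. Its z axis is the ring's axis.
- blue_ring_center (a point): Centre (half-way up) of the blue ring, same size as the red one, lying flat on the table. To be left alone.
There are look-alikes about, which are no part of the job. Several things look just like the part that bears red_ring_center: the one meant starts farthest to the robot's left. Of the things that look like the part that bears foot_in, the smallest one is meant.

How it is judged:
By the outcome, as a careful person would: the job done as asked, in the order asked, and still so for the second after the job is handed in, with the robot touching nothing.
It also fails if it takes over 54 s, if anything falls off the work surface, if the arm or the gripper's body presses on something with over 40 N, if the wrist force passes 120 N, or if a joint passes its speed limit or range.

## Robot

A 6-joint arm with a two-finger parallel gripper is mounted at the origin on the work surface. World frame = base frame: x ahead of the robot, y to its left, z up, the work surface at z = 0. Lengths are in m, angles in rad, forces in N, time in s.
With the tool pointing down it reaches from about 0.275 to 0.825 m from the base axis. Payload 4.9 kg.
Tool frame: the origin (TCP) lies at the very end of the fingers, on their centre line; the grasp point (between the pads) lies 19 mm behind it; z points along the fingers, y is the line along which they close (so a half turn about z gives the same grasp; the last joint's range is limited). The gripper opens to 85 mm and grips with 20 to 120 N. Pads are 22 mm wide; open, the fingers measure 114 mm over their backs; the gripper's body (76 mm by 85 mm) begins 54 mm behind the grasp point. The pads swing forward as they close: fully open they stand 13 mm farther back than shut.
Start: joints at [-1.318, 0.326, -0.193, 1.052, 0, 1.437], TCP at [0.207, -0.509, 0.231] pointing down, gripper open.
Joint ranges: [-2.65, 2.65], [-0.97, 1.79], [-1.3, 1.35], [-1.93, 2.1], [-1.47, 1.37], [-3.14, 3.14]. Speed limits (rad/s): [2.57, 2.57, 3.14, 3.14, 3.14, 3.14].

## Interface

Orientations are given as [roll, pitch, yaw] about the fixed x, y, z axes, in that order (R = Rz(yaw) Ry(pitch) Rx(roll)).
In Python, from bench import arm gives the robot as it stands. The module is installed in compiled form; this text tells all that it offers.
- The arm moves only by the tool move_arm, never from a script. Its argument "motion" is a list of rows, each a list of 3 entries, a list of its own where there are three numbers: the turn, a rotation vector about the tool's x, y, z in rad, then the shift along the tool's x, y, z in mm, then the finger opening in mm, from 0 to 85.4. A call has exactly 5 rows; each row shifts and turns the commanded pose from where the row before left it, along the tool's axes as they then stand; what a row does not reach is not made up. A row lasts 1/12 s, in which the tool goes at most 41.7 mm and 7.16 degrees, less where a joint would pass 70% of its speed; a pose out of reach is approached as far as the arm can. A call is refused whole if a number of a shift passes 41.7 or a number of a turn 0.125, either way. A call with a gripper value outside its range is refused whole. The fingers move at their own pace and stop on an object; the grip force is fixed at half the most. Time passes only in rows, so rows that do not move let the fingers close, or fill a call up. It gives the time, the measured TCP pose, the force, the opening and the grip force at its end, in the units of the state.
- arm.state(): the state, without advancing time (a new reading comes with each control period).
- arm.capture(name): name is "scene" or "top" or "wrist"; returns a dict with "color" (480x640x3 uint8, red, green, blue), "fx", "fy", "cx", "cy" (pixels), "cam_to_world" (4x4, takes a point from camera to world coordinates); the wrist camera has in their place "T_tool_cam" (4x4, takes a point from camera to tool coordinates, whose origin is the TCP and whose axes are the flange's). Camera axes: x right, y down, z forward; pixel columns grow to the right and rows downward; lengths in m; the calibration is good to about 2 mm. A picture is of the moment at which its call begins: read the wrist's pose just before it. There is no depth.
- arm.finish_job(): hands the job in; it is judged then, once.
The state is a dict: "clock": time; "joints": joint angles; "qd": joint speeds; "joint_torque": joint torques, N m; "eef_pos": TCP position; "tool_rot": TCP orientation; "ft_force": force on the tool from outside, world axes, zero at the start; "torque": the same for the moment, N m; "grip_width": finger opening in m; "grasp_force": force on a finger pad.
Only numpy, scipy, OpenCV 4.12 (cv2) and the standard library are available. Lean on these libraries where they do the work, as an engineer would, in place of code of your own. Each camera call takes 0.05 s, during which the arm holds its last target. There are 200 camera calls.

## Working session

There is one attempt and no reset: what is moved stays moved. The work goes in short steps, Python scripts to look and compute and a tool call to move; the robot and the scene stay as the last step left them, time stands still between calls to the robot, and variables do not carry over. Pictures are saved under pics/ and viewed, at most 10 in all, crops included, and the job is handed in when it is done.

Besides the shell and the picture viewer there is one more tool, called after "Emit:" as name(argument=value, ...) on one line, values as JSON. move_arm: Moves the arm, as the interface text tells. Its arguments: {"type":"object","properties":{"motion":{"type":"array","items":{"type":"array"}}},"required":["motion"]}

```bash
mkdir -p pics
python3 - <<'E'
from bench import arm
import cv2,json,numpy as np
s=arm.state();print(s['clock'],s['eef_pos'],s['tool_rot'],s['grip_width'])
for n in ('scene','top'):
    c=arm.capture(n);cv2.imwrite(f'pics/{n}0.png',c['color'][:,:,::-1])
    np.savez(f'{n}0.npz',**c)
    print(n,c['fx'],c['fy'],c['cx'],c['cy'],np.round(c['cam_to_world'],3).tolist())
E
```

```text
0.0 [ 0.20734418 -0.50877685  0.2304921 ] [-3.13982545e+00 -2.23550947e-04  3.86834872e-01] 0.08562767504574777
scene 439.93562574421026 439.93562574421026 320.0934198454517 243.86323229551274 [[0.502, 0.527, -0.686, 1.022], [0.865, -0.306, 0.398, -0.339], [-0.0, -0.793, -0.609, 0.518], [0.0, 0.0, 0.0, 1.0]]
top 579.8040615839515 579.8040615839515 321.87002475017596 243.81470307300694 [[-0.016, -0.996, 0.093, 0.332], [-1.0, 0.015, -0.007, -0.019], [0.006, -0.093, -0.996, 1.223], [0.0, 0.0, 0.0, 1.0]]
```

View pics/top0.png

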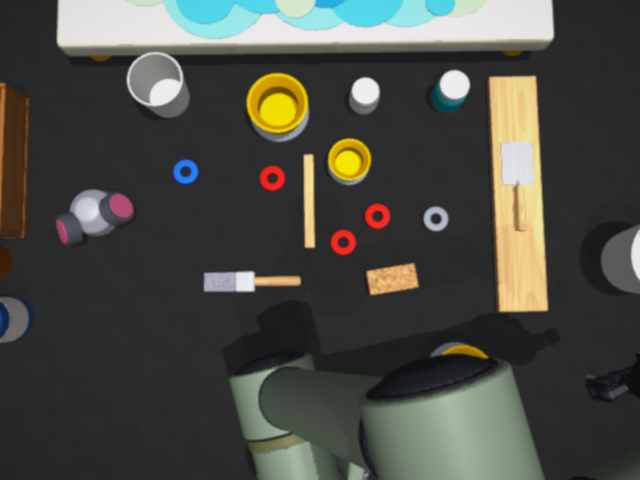

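View pics/scene0.png

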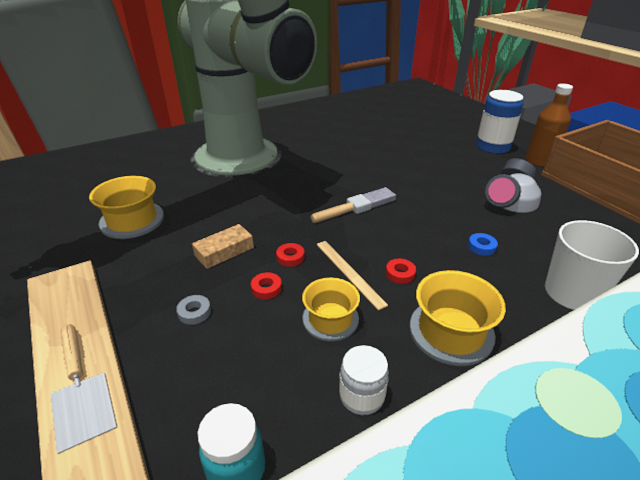

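The top view shows the metal ring at (436,219), the red rings at (272,178), (377,216) and (343,242), and the blue ring at (186,172). There are yellow cups at (349,161), (278,107) and one partly hidden near (462,352). The leftmost red ring, at (272,178), is the target. The scene view shows the middle cup as the smallest; I'll check that with numbers.

```bash
cat > h.py <<'E'
import cv2,numpy as np
def ray(c,T,uv,z):
    d=T[:3,:3]@np.array([(uv[0]-c['cx'])/c['fx'],(uv[1]-c['cy'])/c['fy'],1]);o=T[:3,3]
    return o+d*(z-o[2])/d[2]
def mask(img,kind):
    h=cv2.cvtColor(img,cv2.COLOR_RGB2HSV);H,S,V=[h[...,i].astype(int) for i in range(3)]
    m={'yellow':(H>18)&(H<32)&(S>180)&(V>90),'red':((H<6)|(H>174))&(S>170)&(V>110),
       'grey':(S<60)&(V>95)&(V<225)}[kind]
    return m.astype(np.uint8)
def blobs(m,amin):
    cs,_=cv2.findContours(m,cv2.RETR_EXTERNAL,cv2.CHAIN_APPROX_NONE)
    return [cv2.convexHull(c) for c in cs if cv2.contourArea(c)>amin]
def cen(h):
    M=cv2.moments(h);return np.array([M['m10'],M['m01']])/M['m00']
E
python3 - <<'E'
from h import *
for n in('top','scene'):
    c=np.load(n+'0.npz');T=c['cam_to_world']
    for k,z in(('red',.009),('grey',.009),('yellow',.05)):
        for h in blobs(mask(c['color'],k),200):
            p=cen(h);x,y,w,hh=cv2.boundingRect(h)
            if w>150 or (k!='yellow' and w>60): continue
            a=ray(c,T,p,z);L=ray(c,T,(x,y+hh*.35),z);R=ray(c,T,(x+w,y+hh*.35),z)
            print(n,k,p.round(1),(w,hh),a.round(4),'w',round(np.linalg.norm(L-R),4), 'mid',((L+R)/2).round(4))
E
```

```text
top red [342.6 242. ] (26, 25) [ 0.4491 -0.0717  0.009 ] w 0.0547 mid [ 0.4559 -0.0726  0.009 ]
top red [377.  215.9] (25, 25) [ 0.5035 -0.1454  0.009 ] w 0.0529 mid [ 0.5101 -0.1466  0.009 ]
top red [272. 178.] (25, 25) [0.588  0.0758 0.009 ] w 0.0531 mid [0.5949 0.0746 0.009 ]
top grey [356.5 472.1] (21, 18) [-0.0202 -0.0908  0.009 ] w 0.0426 mid [-0.0128 -0.095   0.009 ]
top grey [260.6 404.1] (58, 73) [0.1182 0.1027 0.009 ] w 0.119 mid [0.1414 0.1039 0.009 ]
top grey [ 12.8 320.2] (28, 42) [0.2969 0.6144 0.009 ] w 0.0579 mid [0.3082 0.6124 0.009 ]
top grey [229.6 281.2] (52, 21) [0.3705 0.1659 0.009 ] w 0.1085 mid [0.3764 0.1651 0.009 ]
top grey [435.4 218.4] (26, 26) [ 0.4963 -0.2688  0.009 ] w 0.0551 mid [ 0.5032 -0.2703  0.009 ]
top grey [ 91.8 211.5] (43, 45) [0.5217 0.4561 0.009 ] w 0.0906 mid [0.5362 0.457  0.009 ]
top grey [283.4 125.5] (56, 35) [0.7018 0.0504 0.009 ] w 0.1201 mid [0.7156 0.0554 0.009 ]
top grey [364.5  94.5] (30, 37) [ 0.7676 -0.125   0.009 ] w 0.0647 mid [ 0.7778 -0.1263  0.009 ]
top grey [454.   84.7] (31, 31) [ 0.7869 -0.319   0.009 ] w 0.0671 mid [ 0.
[... 1557 characters left out ...]
[ 0.4834 -0.263   0.009 ]
scene grey [369.5 199. ] (49, 26) [0.3652 0.1677 0.009 ] w 0.1082 mid [0.3574 0.1785 0.009 ]
scene grey [521.9 192.8] (35, 39) [0.5146 0.4772 0.009 ] w 0.0799 mid [0.4979 0.5026 0.009 ]
scene grey [497.8 127.2] (42, 35) [0.2291 0.7169 0.009 ] w 0.1244 mid [0.2051 0.7483 0.009 ]
scene grey [218.6  11.1] (52, 30) [-1.8682  0.6252  0.009 ] w 0.3182 mid [-1.8987  0.6134  0.009 ]
scene yellow [330.6 303.9] (57, 56) [ 0.6302 -0.0931  0.05  ] w 0.0858 mid [ 0.6196 -0.0852  0.05  ]
scene yellow [457.9 310.4] (90, 84) [0.7346 0.0604 0.05  ] w 0.1348 mid [0.7202 0.0806 0.05  ]
scene yellow [125.3 201.9] (67, 55) [ 0.183  -0.2999  0.05  ] w 0.1365 mid [ 0.1537 -0.2999  0.05  ]
```

Emit:
move_arm(motion=[[[0,0,-0.118],[0,0,0],85],[[0,0,-0.118],[0,0,0],85],[[0,0,-0.118],[0,0,0],85],[[0,0,-0.118],[0,0,0],85],[[0,0,-0.118],[0,0,0],85]])

```text
clock: 0.52
eef_pos: [0.2074, -0.509, 0.2308]
tool_rot: [-3.141, -0.001, 0.983]
ft_force: [0.4, 0.5, 0.3]
grip_width: 0.085
grasp_force: 0.0
```

Emit:
move_arm(motion=[[[0,0,-0.118],[0,0,0],85],[[0,0,-0.118],[0,0,0],85],[[0,0,-0.118],[0,0,0],85],[[0,0,-0.118],[0,0,0],85],[[0,0,-0.118],[0,0,0],85]])

```text
clock: 0.93
eef_pos: [0.2074, -0.509, 0.2308]
tool_rot: [-3.141, -0.001, 1.573]
ft_force: [0.2, -0.5, -0.4]
grip_width: 0.085
grasp_force: 0.0
```

Emit:
move_arm(motion=[[[0,0,0],[16,19,0],85],[[0,0,0],[16,19,0],85],[[0,0,0],[16,19,0],85],[[0,0,0],[16,19,0],85],[[0,0,0],[16,19,0],85]])

```text
clock: 1.35
eef_pos: [0.3033, -0.4287, 0.2309]
tool_rot: [-3.141, -0.001, 1.566]
ft_force: [-0.2, 0.8, 0.5]
grip_width: 0.0851
grasp_force: 0.0
```

Emit:
move_arm(motion=[[[0,0,0],[16,19,0],85],[[0,0,0],[16,19,0],85],[[0,0,0],[16,19,0],85],[[0,0,0],[16,19,0],85],[[0,0,0],[16,19,0],85]])

```text
clock: 1.77
eef_pos: [0.3987, -0.349, 0.2309]
tool_rot: [-3.141, -0.001, 1.567]
ft_force: [1.3, -0.1, -0.1]
grip_width: 0.0849
grasp_force: 0.0
```

Emit:
move_arm(motion=[[[0,0,0],[16,19,0],85],[[0,0,0],[16,19,0],85],[[0,0,0],[16,19,0],85],[[0,0,0],[16,19,0],85],[[0,0,0],[16,19,0],85]])

```text
clock: 2.18
eef_pos: [0.494, -0.2694, 0.2309]
tool_rot: [-3.141, -0.001, 1.567]
ft_force: [-0.1, -0.4, -0.9]
grip_width: 0.085
grasp_force: 0.0
```

```bash
cat > w.py <<'E'
from h import *
from bench import arm
from scipy.spatial.transform import Rotation as R
def wrist(name):
    s=arm.state();c=arm.capture('wrist')
    T=np.eye(4);T[:3,:3]=R.from_euler('xyz',s['tool_rot']).as_matrix();T[:3,3]=s['eef_pos']
    T=T@c['T_tool_cam'];cv2.imwrite(f'pics/{name}.png',c['color'][:,:,::-1]);return s,c,T
E
python3 - <<'E'
from w import *
s,c,T=wrist('w1');print(s['eef_pos'],T[:3].round(3).tolist())
for h in blobs(mask(c['color'],'grey'),300):
    x,y,w,hh=cv2.boundingRect(h);print(cen(h).round(1),(w,hh),ray(c,T,cen(h),.010).round(4))
E
```

```text
[ 0.49402754 -0.26937896  0.2308823 ] [[1.0, -0.003, -0.003, 0.495], [-0.004, -0.963, -0.269, -0.201], [-0.001, 0.269, -0.963, 0.374]]
[451.1 327.6] (47, 57) [ 0.6572 -0.4083  0.01  ]
[176.6 327.8] (48, 57) [ 0.3293 -0.4075  0.01  ]
[597.6 253.8] (74, 65) [ 0.8115 -0.3166  0.01  ]
[315.7 211.1] (49, 49) [ 0.496  -0.2671  0.01  ]
[ 44.6 235.6] (86, 109) [ 0.1961 -0.2933  0.01  ]
[600.5  52.9] (85, 91) [ 0.7698 -0.1144  0.01  ]
[425.5  41.3] (74, 73) [ 0.601  -0.1037  0.01  ]
```

View pics/w1.png

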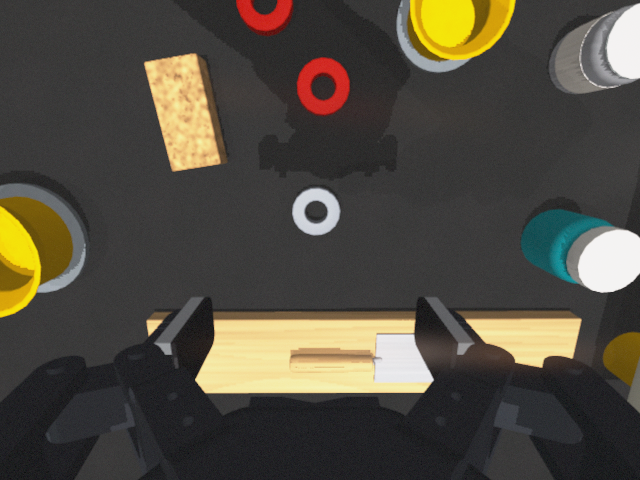

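The wrist view shows the metal ring at (316,211), about 2 mm from the TCP in y and well clear of anything else. Descending to grasp it.

Emit:
move_arm(motion=[[[0,0,0],[2,2,25],75],[[0,0,0],[0,0,30],75],[[0,0,0],[0,0,30],75],[[0,0,0],[0,0,30],75],[[0,0,0],[0,0,25],75]])

```text
clock: 2.65
eef_pos: [0.4945, -0.2679, 0.089]
tool_rot: [-3.14, -0.001, 1.567]
ft_force: [-0.3, -0.5, 1.3]
grip_width: 0.0751
grasp_force: 0.0
```

Emit:
move_arm(motion=[[[0,0,0],[0,0,25],75],[[0,0,0],[0,0,25],75],[[0,0,0],[0,0,20],75],[[0,0,0],[0,0,13],75],[[0,0,0],[0,0,2],75]])

```text
clock: 3.07
eef_pos: [0.4932, -0.2671, 0.0033]
tool_rot: [-3.137, -0.003, 1.567]
ft_force: [-0.8, -0.2, 0.2]
grip_width: 0.0751
grasp_force: 0.0
```

Emit:
move_arm(motion=[[[0,0,0],[0,0,0],45],[[0,0,0],[0,0,0],45],[[0,0,0],[0,0,0],40],[[0,0,0],[0,0,0],40],[[0,0,0],[0,0,0],40]])

```text
clock: 3.48
eef_pos: [0.4962, -0.2691, 0.0077]
tool_rot: [3.14, 0.001, 1.567]
ft_force: [-2.3, 0.7, 6.4]
grip_width: 0.0483
grasp_force: 62.0
```

Emit:
move_arm(motion=[[[0,0,0],[0,0,0],40],[[0,0,0],[0,0,0],40],[[0,0,0],[0,0,-5],40],[[0,0,0],[0,0,-15],40],[[0,0,0],[0,0,-20],40]])

```text
clock: 3.9
eef_pos: [0.4944, -0.2678, 0.0458]
tool_rot: [-3.139, -0.002, 1.567]
ft_force: [0.1, -0.7, -1.1]
grip_width: 0.0488
grasp_force: 62.0
```

Run:
```python
from w import *
s,c,T=wrist('w2');print(s['eef_pos'],s['ft_force'])
c=arm.capture('scene')['color'];a=c[180:360,90:330,::-1];w=cv2.imread('pics/w2.png')
cv2.imwrite('pics/m2.png',np.vstack([cv2.resize(a,(480,360),interpolation=3)[:,:],cv2.resize(w[240:],(480,180))]))
```

```text
[ 0.4943673  -0.26776087  0.0457647 ] [ 0.05641088 -0.72864912 -1.13194871]
```

View pics/m2.png

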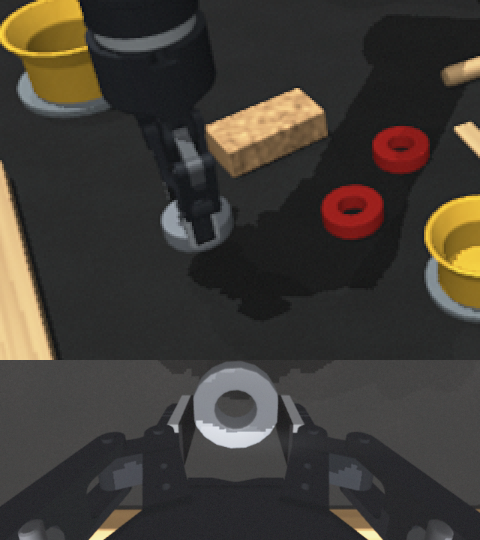

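The ring is held near the fingertips; in the crop it looks shifted towards the camera. I'll measure its offset in the hand and find the cup from this view and the stored one.

Run:
```python
from w import *
s=arm.state();c=arm.capture('wrist');g=c['color'];Tc=c['T_tool_cam']
h=cv2.cvtColor(g,cv2.COLOR_RGB2GRAY);m=(h[235:370,230:400]>110).astype(np.uint8)
# bright annulus
for q in cv2.findContours(m,cv2.RETR_CCOMP,cv2.CHAIN_APPROX_NONE)[0]:
    if cv2.contourArea(q)>600:
        q=q+np.array([230,235]);e=cv2.fitEllipse(q);print(cv2.contourArea(q),np.round(e[0]+e[1],1),cv2.boundingRect(q))
q=[r for r in cv2.findContours(m,cv2.RETR_CCOMP,cv2.CHAIN_APPROX_NONE)[0]]
print(c['fx'],Tc.round(4).tolist())
for z in(-.012,-.008,-.004,0):
    print(z,[ray(c,Tc,p,z).round(4)[:2].tolist() for p in((314,300),(314,262),(314,341))])
w=cv2.imread('pics/w2.png');cv2.imwrite('pics/w2c.png',cv2.resize(w[230:430,180:460],(784,560),interpolation=cv2.INTER_CUBIC))
```

```text
9603.0 [313.8 303.6 107.4 113.8] (258, 250, 112, 108)
2348.0 [313.9 305.2  52.1  57.4] (285, 279, 59, 53)
340.43360732056215 [[-0.0001, -0.9629, -0.2699, 0.0683], [1.0, 0.0001, -0.0007, 0.0004], [0.0007, -0.2699, 0.9629, -0.1434], [0.0, 0.0, 0.0, 1.0]]
-0.012 [[0.0066, 0.0004], [0.0235, 0.0004], [-0.0128, 0.0004]]
-0.008 [[0.0048, 0.0004], [0.0221, 0.0004], [-0.0153, 0.0004]]
-0.004 [[0.0029, 0.0004], [0.0208, 0.0004], [-0.0178, 0.0004]]
0 [[0.001, 0.0004], [0.0194, 0.0004], [-0.0203, 0.0004]]
```

View pics/w2c.png

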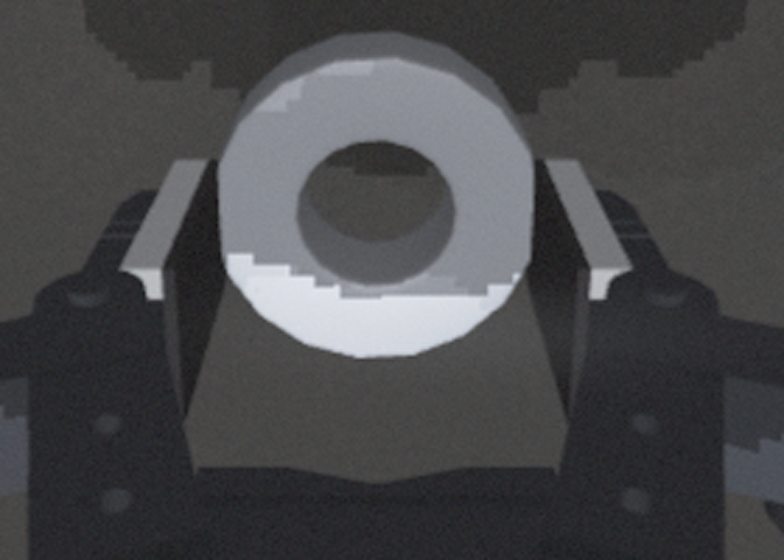

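The crop shows the ring gripped squarely across its full diameter, nearly centred (top face centre near pixel (314,304), about 1 mm off). Now I'll lift and hover beside the middle cup.

Emit:
move_arm(motion=[[[0,0,0],[0,0,-30],40],[[0,0,0],[5,5,-30],40],[[0,0,0],[10,15,-30],40],[[0,0,0],[15,20,-25],40],[[0,0,0],[20,20,-20],40]])

```text
clock: 4.47
eef_pos: [0.5564, -0.2195, 0.1829]
tool_rot: [3.14, 0.001, 1.565]
ft_force: [0.9, -0.9, -1.0]
grip_width: 0.0484
grasp_force: 62.4
```

Emit:
move_arm(motion=[[[0,0,0],[20,20,-10],40],[[0,0,0],[15,20,0],40],[[0,0,0],[10,18,0],40],[[0,0,0],[5,10,0],40],[[0,0,0],[0,0,0],40]])

```text
clock: 4.88
eef_pos: [0.6254, -0.1674, 0.19]
tool_rot: [-3.141, -0.001, 1.57]
ft_force: [0.2, 0.4, 0.3]
grip_width: 0.0489
grasp_force: 62.4
```

Run:
```python
from w import *
import time
s,c,T=wrist('w3');print(s['clock'],s['eef_pos'],s['tool_rot'],s['grip_width'])
m=mask(c['color'],'yellow')
for h in blobs(m,800):
    print(cen(h).round(1),cv2.boundingRect(h),ray(c,T,cen(h),.05).round(4))
```

```text
4.8833 [ 0.62537148 -0.16739177  0.18995245] [-3.14145826e+00 -7.29519837e-04  1.56952809e+00] 0.04887535642456949
[303.1 127.4] (248, 70, 111, 116) [ 0.6171 -0.0835  0.05  ]
```

View pics/w3.png

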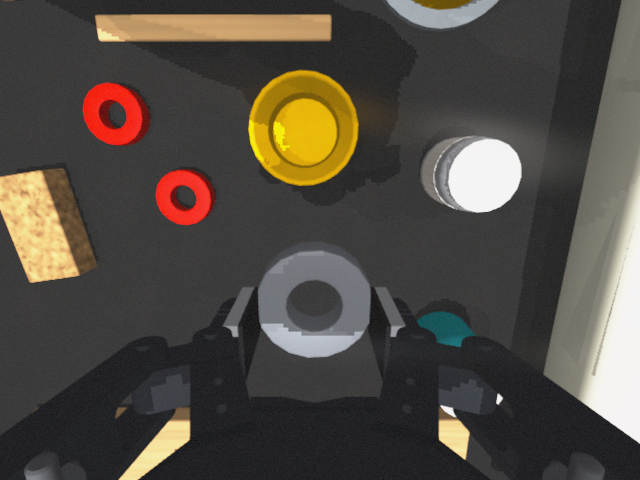

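The wrist view shows the cup rim whole, centre (303,127), which gives a cup centre of (0.617, −0.0835). Moving over it and lowering into the funnel.

Emit:
move_arm(motion=[[[0,0,0],[20,-2,0],40],[[0,0,0],[25,-3,0],40],[[0,0,0],[22,-3,0],40],[[0,0,0],[12,0,0],40],[[0,0,0],[3,0,10],40]])

```text
clock: 5.35
eef_pos: [0.6166, -0.086, 0.1826]
tool_rot: [3.139, 0.001, 1.568]
ft_force: [0.1, -0.1, -0.6]
grip_width: 0.0484
grasp_force: 62.4
```

Emit:
move_arm(motion=[[[0,0,0],[0,0,25],40],[[0,0,0],[0,0,30],40],[[0,0,0],[0,0,30],40],[[0,0,0],[0,0,20],40],[[0,0,0],[0,0,8],40]])

```text
clock: 5.77
eef_pos: [0.6132, -0.0877, 0.0638]
tool_rot: [-3.135, -0.001, 1.565]
ft_force: [-0.8, -0.1, -0.5]
grip_width: 0.0483
grasp_force: 62.4
```

Run:
```python
from w import *
s,c,T=wrist('w4');print(s['clock'],s['eef_pos'],s['tool_rot'],s['grip_width'],s['ft_force'])
g=arm.capture('scene')['color'][...,::-1]
cv2.imwrite('pics/m4.png',np.hstack([cv2.resize(g[220:360,250:410],(480,420),interpolation=2),cv2.resize(w:=cv2.imread('pics/w4.png')[220:420,240:392],(319,420))]))
```

```text
5.7667 [ 0.61315462 -0.08768257  0.0637863 ] [-3.13537624e+00 -8.36860833e-04  1.56537221e+00] 0.04828498912715554 [-0.81851268 -0.06819502 -0.50399923]
```

View pics/m4.png

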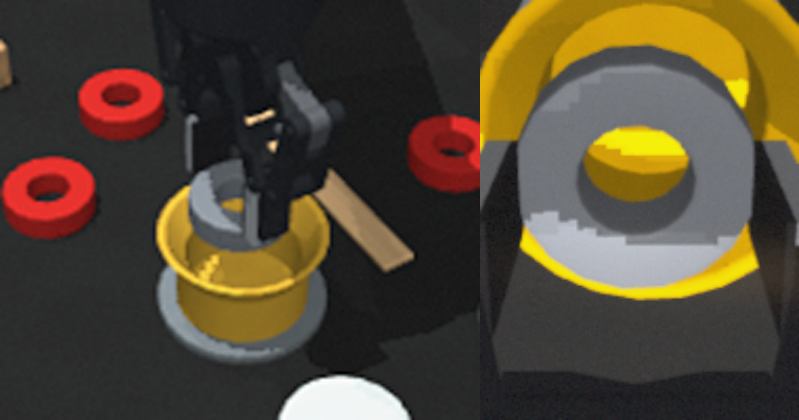

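The crop shows the ring centred just above the funnel, with nothing touching. Lowering a little more.

Emit:
move_arm(motion=[[[0,0,0],[0,0,2],40],[[0,0,0],[0,0,3],40],[[0,0,0],[0,0,3],40],[[0,0,0],[0,0,0],40],[[0,0,0],[0,0,0],40]])

```text
clock: 6.28
eef_pos: [0.6165, -0.0871, 0.0609]
tool_rot: [3.141, 0.0, 1.567]
ft_force: [-0.1, -0.1, -0.9]
grip_width: 0.0482
grasp_force: 62.4
```

Emit:
move_arm(motion=[[[0,0,0],[2,0,2],40],[[0,0,0],[0,0,2],40],[[0,0,0],[0,0,2],40],[[0,0,0],[0,0,0],40],[[0,0,0],[0,0,0],40]])

```text
clock: 6.7
eef_pos: [0.616, -0.0849, 0.054]
tool_rot: [-3.141, -0.0, 1.567]
ft_force: [-0.5, 0.2, 0.3]
grip_width: 0.0482
grasp_force: 62.4
```

Emit:
move_arm(motion=[[[0,0,0],[0,0,0],40],[[0,0,0],[0,0,0],75],[[0,0,0],[0,0,0],75],[[0,0,0],[0,0,0],75],[[0,0,0],[0,0,0],75]])

```text
clock: 7.12
eef_pos: [0.6163, -0.0851, 0.0544]
tool_rot: [3.141, 0.0, 1.567]
ft_force: [0.1, 0.3, -1.5]
grip_width: 0.0751
grasp_force: 0.0
```

Emit:
move_arm(motion=[[[0,0,0],[0,0,-20],75],[[0,0,0],[0,0,-30],75],[[0,0,0],[0,0,-35],75],[[0,0,0],[0,0,-35],75],[[0,0,0],[0,0,-30],75]])

```text
clock: 7.53
eef_pos: [0.6165, -0.0851, 0.2068]
tool_rot: [3.14, 0.0, 1.567]
ft_force: [1.0, -0.4, -0.4]
grip_width: 0.0754
grasp_force: 0.0
```

Emit:
move_arm(motion=[[[0,0,0],[-25,0,0],75],[[0,0,0],[-30,0,0],75],[[0,0,0],[-15,0,0],75],[[0,0,0],[0,0,0],75],[[0,0,0],[0,0,0],75]])

```text
clock: 7.95
eef_pos: [0.6154, -0.1555, 0.2037]
tool_rot: [-3.141, -0.001, 1.565]
ft_force: [0.4, 0.8, 0.9]
grip_width: 0.0749
grasp_force: 0.0
```

Run:
```python
from w import *
s,c,T=wrist('w5');print(s['clock'],s['eef_pos'],s['tool_rot'],s['grip_width'])
for h in blobs(mask(c['color'],'yellow'),800): print(cen(h).round(1),cv2.boundingRect(h),ray(c,T,cen(h),.05).round(4))
for h in blobs(mask(c['color'],'red'),400): print('red',cen(h).round(1),cv2.boundingRect(h),ray(c,T,cen(h),.01).round(4))
```

```text
7.95 [ 0.61543913 -0.15548055  0.2036994 ] [-3.14070485e+00 -1.09782548e-03  1.56496088e+00] 0.07487697233966936
[315.3 143.5] (264, 90, 104, 108) [ 0.6171 -0.0836  0.05  ]
[459.2  11.4] (400, 0, 133, 30) [0.7271 0.0123 0.05  ]
red [200.2 207.3] (174, 182, 53, 52) [ 0.5019 -0.1436  0.01  ]
red [134.3 129.7] (106, 101, 57, 59) [ 0.4469 -0.0696  0.01  ]
```

View pics/w5.png

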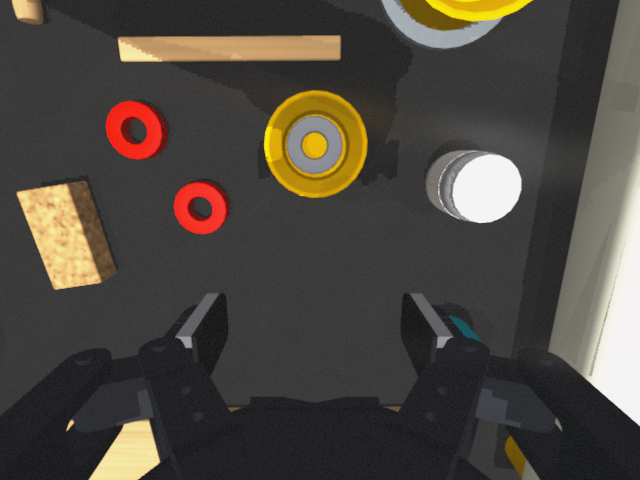

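The metal ring lies flat and centred in the cup at (314,145). Now over to the leftmost red ring.

Emit:
move_arm(motion=[[[0,0,0],[20,-3,0],75],[[0,0,0],[25,-3,0],75],[[0,0,0],[25,-3,0],75],[[0,0,0],[25,-3,0],75],[[0,0,0],[25,-3,0],75]])

```text
clock: 8.42
eef_pos: [0.6006, -0.0324, 0.2038]
tool_rot: [-3.141, -0.001, 1.568]
ft_force: [0.9, 0.3, 0.1]
grip_width: 0.0747
grasp_force: 0.0
```

Emit:
move_arm(motion=[[[0,0,0],[25,-3,0],75],[[0,0,0],[25,-3,0],75],[[0,0,0],[25,-3,0],75],[[0,0,0],[20,-2,0],75],[[0,0,0],[15,-2,0],75]])

```text
clock: 8.83
eef_pos: [0.5877, 0.0784, 0.2039]
tool_rot: [-3.14, -0.001, 1.57]
ft_force: [0.1, 0.2, 0.7]
grip_width: 0.0747
grasp_force: 0.0
```

Run:
```python
from w import *
s,c,T=wrist('w6');print(s['clock'],s['eef_pos'],s['tool_rot'],s['grip_width'])
for h in blobs(mask(c['color'],'red'),400): print('red',cen(h).round(1),cv2.boundingRect(h),ray(c,T,cen(h),.01).round(4))
```

```text
8.8333 [0.58766382 0.07842613 0.2039419 ] [-3.14044860e+00 -9.21382662e-04  1.57002926e+00] 0.07474839160148938
red [240.9 394.3] (222, 381, 42, 31) [ 0.5017 -0.1321  0.01  ]
red [313.6 220.3] (288, 195, 52, 52) [0.5874 0.0764 0.01  ]
```

Emit:
move_arm(motion=[[[0,0,0],[0,0,20],75],[[0,0,0],[0,0,28],75],[[0,0,0],[0,0,30],75],[[0,0,0],[0,0,30],75],[[0,0,0],[0,0,25],75]])

```text
clock: 9.3
eef_pos: [0.5875, 0.076, 0.0692]
tool_rot: [-3.14, -0.0, 1.568]
ft_force: [0.5, -0.2, -0.6]
grip_width: 0.0749
grasp_force: 0.0
```

Emit:
move_arm(motion=[[[0,0,0],[0,0,22],75],[[0,0,0],[0,0,20],75],[[0,0,0],[0,0,15],75],[[0,0,0],[0,0,7],75],[[0,0,0],[0,0,0],75]])

```text
clock: 9.72
eef_pos: [0.5869, 0.0756, 0.0054]
tool_rot: [-3.138, -0.0, 1.568]
ft_force: [-0.7, 0.4, -0.4]
grip_width: 0.0749
grasp_force: 0.0
```

Emit:
move_arm(motion=[[[0,0,0],[0,0,0],45],[[0,0,0],[0,0,0],40],[[0,0,0],[0,0,0],40],[[0,0,0],[0,0,0],40],[[0,0,0],[0,0,0],40]])

```text
clock: 10.13
eef_pos: [0.5899, 0.0753, 0.0093]
tool_rot: [3.139, -0.0, 1.567]
ft_force: [-2.5, -0.2, 6.1]
grip_width: 0.0477
grasp_force: 61.1
```

Emit:
move_arm(motion=[[[0,0,0],[0,0,-5],40],[[0,0,0],[0,0,-15],40],[[0,0,0],[0,0,-30],40],[[0,0,0],[0,0,-35],40],[[0,0,0],[0,0,-35],40]])

```text
clock: 10.55
eef_pos: [0.5884, 0.0751, 0.129]
tool_rot: [-3.141, 0.0, 1.567]
ft_force: [0.9, 0.1, -0.7]
grip_width: 0.0474
grasp_force: 61.8
```

Emit:
move_arm(motion=[[[0,0,0],[0,0,-30],40],[[0,0,0],[-15,3,-25],40],[[0,0,0],[-20,4,-15],40],[[0,0,0],[-20,4,0],40],[[0,0,0],[-20,4,0],40]])

```text
clock: 10.97
eef_pos: [0.6049, -0.0007, 0.2002]
tool_rot: [3.137, 0.001, 1.568]
ft_force: [-0.1, -0.2, -0.6]
grip_width: 0.0477
grasp_force: 61.9
```

Run:
```python
from w import *
s,c,T=wrist('w7');print(s['clock'],s['eef_pos'],s['grip_width'])
for h in blobs(mask(c['color'],'red'),400): print('red',cen(h).round(1),cv2.boundingRect(h), 'tool',ray(c,c['T_tool_cam'],cen(h),-.006).round(4))
```

```text
10.9667 [ 0.60493694 -0.00070335  0.20022996] 0.04770807373989756
red [163.8 284.5] (138, 260, 51, 50) tool [ 0.0112 -0.0648 -0.006 ]
red [313.8 299.8] (259, 242, 111, 116) tool [ 0.0039  0.0003 -0.006 ]
```

Red ring held the same way as the metal one. Taking it to the same release pose.

Emit:
move_arm(motion=[[[0,0,0],[-22,4,0],40],[[0,0,0],[-25,4,0],40],[[0,0,0],[-22,4,0],40],[[0,0,0],[-12,0,0],40],[[0,0,0],[-3,0,5],40]])

```text
clock: 11.43
eef_pos: [0.6159, -0.0861, 0.1935]
tool_rot: [3.139, 0.001, 1.564]
ft_force: [-0.0, -0.1, -0.5]
grip_width: 0.0478
grasp_force: 61.9
```

Emit:
move_arm(motion=[[[0,0,0],[0,0,25],40],[[0,0,0],[0,0,30],40],[[0,0,0],[0,0,30],40],[[0,0,0],[0,0,20],40],[[0,0,0],[0,0,10],40]])

```text
clock: 11.85
eef_pos: [0.6126, -0.0822, 0.074]
tool_rot: [-3.137, -0.002, 1.568]
ft_force: [0.0, -0.0, 0.1]
grip_width: 0.048
grasp_force: 61.9
```

Emit:
move_arm(motion=[[[0,0,0],[0,0,6],40],[[0,0,0],[0,0,3],40],[[0,0,0],[0,0,0],40],[[0,0,0],[0,0,0],40],[[0,0,0],[0,0,0],40]])

```text
clock: 12.27
eef_pos: [0.6163, -0.0842, 0.0697]
tool_rot: [3.139, 0.001, 1.567]
ft_force: [0.1, -0.1, -0.3]
grip_width: 0.0477
grasp_force: 61.9
```

Emit:
move_arm(motion=[[[0,0,0],[0,0,5],40],[[0,0,0],[0,0,5],40],[[0,0,0],[0,0,4],40],[[0,0,0],[0,0,1],40],[[0,0,0],[0,0,0],40]])

```text
clock: 12.68
eef_pos: [0.6146, -0.0839, 0.0525]
tool_rot: [-3.14, -0.0, 1.567]
ft_force: [0.1, -0.2, -0.6]
grip_width: 0.0475
grasp_force: 61.9
```

Emit:
move_arm(motion=[[[0,0,0],[0,0,0],40],[[0,0,0],[0,0,0],75],[[0,0,0],[0,0,0],75],[[0,0,0],[0,0,0],75],[[0,0,0],[0,0,0],75]])

```text
clock: 13.1
eef_pos: [0.6154, -0.084, 0.0535]
tool_rot: [3.141, 0.0, 1.567]
ft_force: [-0.7, -0.4, 0.8]
grip_width: 0.0754
grasp_force: 0.0
```

Emit:
move_arm(motion=[[[0,0,0],[0,0,-20],75],[[0,0,0],[0,0,-30],75],[[0,0,0],[0,0,-35],75],[[0,0,0],[0,0,-35],75],[[0,0,0],[0,0,-30],75]])

```text
clock: 13.52
eef_pos: [0.6155, -0.0841, 0.2058]
tool_rot: [3.14, 0.0, 1.567]
ft_force: [-0.2, -1.0, -0.8]
grip_width: 0.0751
grasp_force: 0.0
```

Emit:
move_arm(motion=[[[0,0,0],[-25,0,0],75],[[0,0,0],[-30,0,0],75],[[0,0,0],[-15,0,0],75],[[0,0,0],[0,0,0],75],[[0,0,0],[0,0,0],75]])

```text
clock: 13.93
eef_pos: [0.6145, -0.1545, 0.2027]
tool_rot: [-3.141, -0.001, 1.565]
ft_force: [-0.1, 0.2, 0.4]
grip_width: 0.0747
grasp_force: 0.0
```

Run:
```python
from w import *
s,c,T=wrist('w8');print(s['clock'],s['eef_pos'])
g=arm.capture('scene')['color'][...,::-1]
cv2.imwrite('pics/m8.png',np.hstack([cv2.resize(g[260:360,270:390],(480,400),interpolation=2),cv2.resize(cv2.imread('pics/w8.png')[80:210,270:370],(308,400),interpolation=2)]))
for h in blobs(mask(c['color'],'red'),400): print(cen(h).round(1),cv2.boundingRect(h),ray(c,T,cen(h),.038).round(4))
```

```text
13.9333 [ 0.61446439 -0.15445469  0.20270259]
[201.1 208.5] (174, 183, 54, 53) [ 0.5114 -0.1389  0.038 ]
[315.3 143.3] (287, 113, 58, 61) [ 0.6162 -0.0822  0.038 ]
[135.  130.7] (106, 102, 58, 59) [ 0.4609 -0.071   0.038 ]
```

View pics/m8.png

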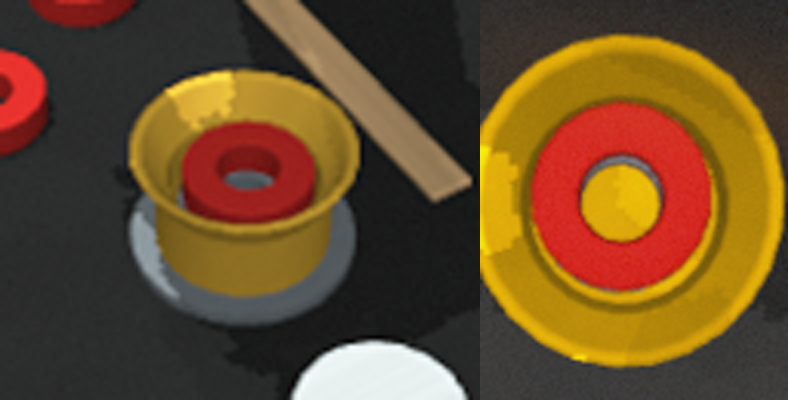

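The red ring lies flat and coaxial on the metal one inside the foot: both holes line up and the floor shows through. The arm is clear, so I'm handing in.

```bash
python3 -c "
from bench import arm
print(arm.finish_job())"
```

```text
the job is handed in; nothing more can be done
None
```

The job is handed in at about 14 s on the robot's clock: the last images show the metal spacer ring, then the leftmost red ring on top, flat in one column in the smallest yellow foot; the blue ring was left untouched, but no verdict came back.

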